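Hold the belt tensioner back with the square key

ROBOT

A 6-joint arm with a two-finger parallel gripper is mounted at the origin on a cart in front of the work surface, level with it; the furniture and walls round the work are solid. World frame = base frame: x ahead of the robot, y to its left, z up, the work surface at z = 0. Lengths are in m, angles in rad, forces in N, time in s.
With the tool pointing down it reaches from about 0.375 to 0.825 m from the base axis. Payload 5.5 kg.
Tool frame: the origin (TCP) lies at the centre of the arm's flange, where the gripper is bolted on; the fingertips stand robot.tip_extent ahead of it and the grasp point (between the pads) lies 155 mm ahead of it (robot.tip_extent is the distance from the TCP to the fingertips, in m); z points along the fingers, y is the direction in which the jaws open and shut (so a half turn about z gives the same grasp; the last joint's range is limited). The gripper opens to 85 mm and grips with 20 to 120 N. Pads are 22 mm wide; open, the fingers measure 114 mm over their backs; the gripper's body (76 mm by 85 mm) begins 54 mm behind the grasp point. The pads swing forward as they close: fully open they stand 13 mm farther back than shut.
Start: joints at [-1.171, 0.314, -0.047, 1.21, 0, 1.571], TCP at [0.234, -0.553, 0.405] pointing down, gripper open.
Joint ranges: [-2.67, 2.67], [-0.69, 1.73], [-1.03, 1.25], [-2.08, 2.16], [-1.42, 1.45], [-3.14, 3.14]. Speed limits (rad/s): [2.39, 2.39, 3.01, 3.14, 3.14, 3.14].

INTERFACE

Orientations are given as a unit quaternion [x, y, z, w].
In Python, from cell import robot gives the robot as it stands.
- The arm moves only by the tool apply_moves, never from a script. Its argument "increments" is a list of rows, each a list of 4 numbers: the shift along the world's x, y, z in cm, then the turn about the world's z in rad. In form: [[x, y, z, roll], ...]. A call has 1 to 12 rows; each row is the pose to reach, as a shift and turn from the pose measured when the call began; what a row does not reach only later rows make up. A row lasts 1/8 s, in which the tool goes at most 62.5 mm and 10.7 degrees, less where a joint would pass 70% of its speed; a pose out of reach is approached as far as the arm can. A call with a gripper value outside its range is refused whole. "jaw" is the finger opening in cm, from 0 to 8.54, set as the call begins (left out, the last holds). The fingers move at their own pace and stop on an object; "newtons" is the grip in N (left out, the last holds). Time passes only in rows, so rows that repeat a pose let the fingers close. It gives the time, the measured TCP pose, the force and the opening at its end, in the units of the state.
- robot.sense(): the state, without advancing time (a new reading comes with each control period).
- robot.capture(name): name is "scene" or "side" or "wrist"; returns (picture, depth): 480x640x3 uint8, red, green, blue; 480x640 float32, m along the optical axis (not along the pixel's ray), 0 where there is no reading.
- robot.camera_model(name): a dict with "vertical_fov" (degrees; the focal length in pixels is half the picture's height over the tangent of half this angle, whatever the lens; pixels are square), "cx", "cy" (the principal point, pixels), "cam_to_world" (4x4, takes a point from camera to world coordinates). Camera axes: x right, y up, looking along -z (the intrinsics and any distortion apply to the point x, -y, -z); pixel columns grow to the right and rows downward; lengths in m; the calibration is good to about 2 mm. A picture is of the moment at which its call begins: read the wrist's pose just before it. camera_model takes no time and is no camera call; for the wrist camera it gives the pose at the moment of the call.
- robot.close_job(): hands the job in, once; it reports no verdict.
Trained networks look in the newest picture that a camera, given by its name, has taken for a name from the list of things; names that differ only in an ending like _2 or _b are one class to them, and where a whole thing is asked for, a point or a joint stands for the part that bears it (a point fixed in the world has none). Each returns a list of dicts, best first, with "conf" (0 to 1); they miss things now and then, are a little off and sometimes report something else, mostly with a low value. They report only what shows in the picture. A call takes as long as a camera call.
- robot.boxes_of(target, camera): "location" ([row, column] in pixels, amid what is visible of it).
- robot.regions_of(target, camera): "region" (480x640 bool, what is visible of it) and "location" ([row, column] in pixels, amid what is visible of it).
The state is a dict: "time": time; "q": joint angles; "joint_vel": joint speeds; "tau": joint torques, N m; "ee_pos": TCP position; "tool_rot": TCP orientation; "wrist_force": force on the tool from outside, world axes, zero at the start; "ft_torque": the same for the moment, N m; "opening": finger opening in m.
Only numpy, scipy, OpenCV 4.12 (cv2) and the standard library are available. Lean on these libraries where they do the work, as an engineer would, in place of code of your own. Each camera call takes 0.05 s, during which the arm holds its last target.

TASK

Pick up the steel T-handle key and fit its square bore fully down onto the square shaft at the pivot of the belt drive's sprung tensioner arm, so that I can slip a new belt on. Turn the key counter-clockwise as seen from above until the arm has swung back past its ratchet click and reached its stop peg. Finish while still holding the key in the fingers with the arm kept back at its stop; do not let go, and leave the other things on the bench where they are.

Things in the scene. Friction and masses are not known exactly. Their poses are not given: they have to be found in the camera images.
- key_center (a point): Centre of the loose T-handle key (0.16 kg), 30 mm above its underside. It stands upright: steel block 32 x 32 mm, 60 mm tall, cross rod (10 mm thick, 14 mm end caps, 90 mm long) through it 52 mm up. x along the rod, z up. Square bore 18 x 18 mm, sides along x and y, centred, open below, 24 mm deep. Grip from above on the flat faces at +-y (32 mm apart), astride the rod; 60 to 80 N is enough.
- shaft_seat (a point): Centre of the round shoulder (32 mm across) at the foot of the square shaft, on the arm's vertical pivot axis, 32 mm above the bench. Shaft 16 x 16 mm, 22 mm tall, top 5 mm tapering to 11 mm; its sides lie along x and y. x points along the arm to the idler; turns with the arm. The key fits at any quarter-turn, play 1 mm a side (0.13 rad); home when its underside rests on this shoulder.
- idler (a point): Top of the idler roller (20 mm across, black) at the end of the tensioner arm, 50 mm from the pivot axis, about 37 mm above the bench.
- tensioner (a joint): Turn of the tensioner arm, rad: 0 at its forward rest, growing counter-clockwise from above as it is pulled back; solid stop peg at 0.95. A spring pulls it to 0 (0.14 N m at 0, 0.28 N m at 0.95); the pawl adds up to about 0.1 N m between 0.05 and 0.45. Click at about 0.5; if let go after that the arm falls back on the pawl, to about 0.55.
- pawl (a joint): Travel of the sprung pawl slider beside the pivot, in m: 0 in, pushed out to about 0.004 as the arm's tooth passes, then springs in again (the click).
- drive_unit: Belt drive fixed to the bench: grey plate 130 x 160 mm, top 12 mm up, with two toothed pulleys, sprung tensioner arm and pawl. Origin on the bench under the pivot axis, z up. Plate from x -45 to 85, y -70 to 90 mm; pulleys at (62, -36) and (60, 64); pawl at y -30 to -70. At joint 0 the arm points 0.70 rad from x towards y. Only the square shaft (top 54 mm) is higher than 40 mm.
- screwdriver: Bystander, loose: small screwdriver 128 mm long, lying on the bench. Leave it.
- objective_case: Bystander, loose: round screw case, 42 mm across and 53 mm tall. Leave it.
- bulb_box: Bystander, loose: small carton 36 x 36 x 50 mm. Leave it.

How it is judged:
On the way, in this order (a step that is already met when the one before it is completed fails the run):
1. the key is fully home on the square shaft, before the arm is drawn back (z of key_center in the frame of shaft_seat below 0.035 m and horizontal distance between key_center and shaft_seat below 0.005 m and angle between key_center's own z axis and vertical below 0.12 rad and value of joint tensioner below 0.4 rad), for 0.2 s.
2. with the key, the arm has been turned past the click (z of key_center in the frame of shaft_seat below 0.035 m and horizontal distance between key_center and shaft_seat below 0.005 m and angle between key_center's own z axis and vertical below 0.12 rad and value of joint tensioner above 0.6 rad and contact force between the fingers and square_key above 1 N), for 0.1 s.
At the end, for the whole second after the job is handed in: Key home on the shaft (centre under 35 mm above the shoulder, within 5 mm of the axis and 0.12 rad of upright), pawl sprung in (under 1.5 mm), arm held back within about 0.15 rad of its stop (joint above 0.80), fingers still pressing on the key (over 1 N) (z of key_center in the frame of shaft_seat below 0.035 m and horizontal distance between key_center and shaft_seat below 0.005 m and angle between key_center's own z axis and vertical below 0.12 rad and value of joint tensioner above 0.8 rad and value of joint pawl below 0.0015 m and contact force between the fingers and square_key above 1 N); the arm keeps its last pose, push and grip.
It fails at once if the screwdriver was displaced by more than 3 cm (distance of screwdriver from where it was at the start of the episode above 0.03 m).
It fails at once if the objective case was displaced by more than 3 cm (distance of objective_case from where it was at the start of the episode above 0.03 m).
It fails at once if the bulb box was displaced by more than 3 cm (distance of bulb_box from where it was at the start of the episode above 0.03 m).
It also fails if it takes over 40 s, if anything falls off the work surface, if the arm or the gripper's body presses on something with over 40 N, if the wrist force passes 120 N, or if a joint passes its speed limit or range.

## Working session

There is one attempt and no reset: what is moved stays moved. The work goes in short steps, Python scripts to look and compute and a tool call to move; the robot and the scene stay as the last step left them, time stands still between calls to the robot, and variables do not carry over. Pictures are saved under pics/ and viewed, and the job is handed in when it is done.

Besides the shell and the picture viewer there is one more tool, called after ">>>" by a JSON object that holds its "api" and its "payload", one argument or row to a line. apply_moves: Moves the arm, as the interface text tells. Its arguments: {"type":"object","properties":{"increments":{"type":"array"},"jaw":{"type":"number"},"newtons":{"type":"number"}},"required":["increments"]}

```bash
mkdir -p pics; ls; cat > h.py <<'E'
import numpy as np, cv2
from cell import robot
def cap(n,f):
    p,d=robot.capture(n); cv2.imwrite(f'pics/{f}.png',p[:,:,::-1]); return p,d
def ray(m,r,c):
    f=240/np.tan(np.radians(m['vertical_fov'])/2)
    return np.array([(c-m['cx'])/f,-(r-m['cy'])/f,-1.0])
def w(m,r,c,depth):
    T=np.array(m['cam_to_world']); return T[:3,:3]@(ray(m,r,c)*depth)+T[:3,3]
def wz(m,r,c,z):
    T=np.array(m['cam_to_world']); d=T[:3,:3]@ray(m,r,c); o=T[:3,3]; return o+d*(z-o[2])/d[2]
E
python3 - <<'E'
from h import *
s=robot.sense(); print({k:np.round(v,3) for k,v in s.items()}, robot.tip_extent)
for n in ['scene','side','wrist']:
    m=robot.camera_model(n); p,d=cap(n,n+'0'); print({k:np.round(v,3) for k,v in m.items() if k!='cam_to_world'});print(np.round(m['cam_to_world'],3).tolist())
    for t in ['key_center','shaft_seat','idler','pawl','drive_unit']:
        try:
            r=robot.regions_of(t,n)[:2]
            for x in r:
                a,b=np.nonzero(x['region']); k=d[a,b]>0
                P=np.array([w(m,i,j,d[i,j]) for i,j in zip(a[k],b[k])])
                print(n,t,round(x['conf'],2),np.round(x['location']),len(a),np.round(np.median(P,0),3) if len(P) else None,np.round(P.max(0),3) if len(P) else None)
        except Exception as e: print(n,t,e)
E
```

```text
pics
{'time': np.float64(0.0), 'q': array([-1.171,  0.314, -0.048,  1.21 , -0.   ,  1.571]), 'joint_vel': array([-0.001, -0.   ,  0.001, -0.001, -0.001, -0.   ]), 'tau': array([ 1.0000e-03, -5.3959e+01,  3.3975e+01,  1.9000e-02,  0.0000e+00,
        0.0000e+00]), 'ee_pos': array([ 0.233, -0.552,  0.404]), 'tool_rot': array([ 0.98 ,  0.199, -0.   , -0.001]), 'wrist_force': array([ 0.272, -1.048, -0.786]), 'ft_torque': array([-0.046,  0.059, -0.016]), 'opening': np.float64(0.086)} 0.1734
{'vertical_fov': np.float64(46.555), 'cx': np.float64(316.278), 'cy': np.float64(237.853)}
[[-0.754, 0.404, -0.517, -0.064], [-0.657, -0.471, 0.589, 0.691], [-0.006, 0.784, 0.621, 0.819], [0.0, 0.0, 0.0, 1.0]]
scene key_center 0.76 [334. 239.] 854 [0.501 0.261 0.053] [0.584 0.274 0.064]
scene shaft_seat 0.84 [243. 364.] 471 [ 0.502 -0.121  0.029] [ 0.572 -0.092  0.057]
scene idler 0.89 [240. 368.] 425 [ 0.5   -0.122  0.029] [ 0.548 -0.092  0.057]
scene pawl 0.65 [301. 220.] 188 [0.622 0.215 0.016] [0.632 0.238 0.021]
scene pawl 0.45 [232. 380.] 25 [ 0.497 -0.172  0.026] [ 0.502 -0.16   0.035]
scene dri
[... 187 characters left out ...]
3, 0.614], [0.102, 0.578, -0.81, -0.995], [0.018, 0.813, 0.582, 0.753], [0.0, 0.0, 0.0, 1.0]]
side shaft_seat 0.82 [273. 307.] 454 [ 0.512 -0.139  0.03 ] [ 0.556 -0.086  0.057]
side idler 0.69 [275. 307.] 478 [ 0.511 -0.139  0.029] [ 0.556 -0.065  0.057]
side idler 0.6 [279. 314.] 2902 [ 0.528 -0.145  0.013] [ 0.595 -0.025  0.057]
side pawl 0.56 [292. 299.] 15 [ 0.5   -0.201  0.028] [ 0.504 -0.166  0.036]
side drive_unit 0.77 [279. 315.] 2789 [ 0.528 -0.145  0.013] [ 0.595 -0.031  0.057]
{'vertical_fov': np.float64(60.099), 'cx': np.float64(320.026), 'cy': np.float64(237.286)}
[[0.389, 0.889, 0.243, 0.294], [-0.921, 0.376, 0.101, -0.528], [-0.001, -0.263, 0.965, 0.373], [0.0, 0.0, 0.0, 1.0]]
```

View pics/scene0.png

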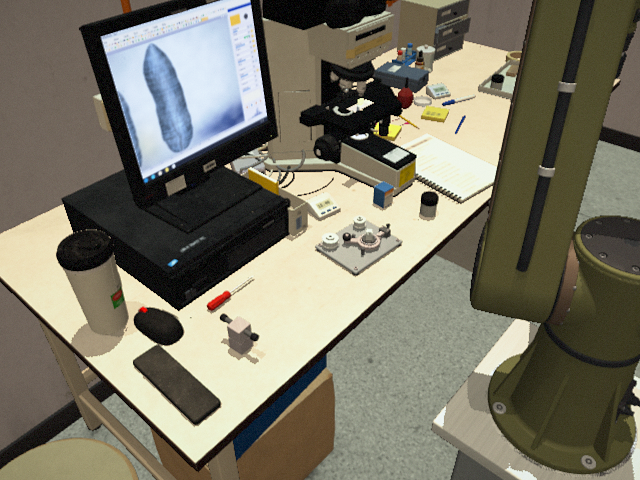

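View pics/side0.png

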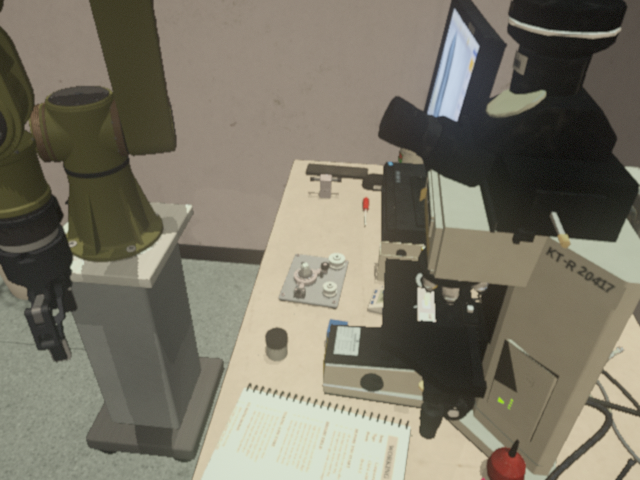

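The scene view shows the key at about (239,334) and the drive at about (358,246). The side view shows the tall microscope to the right of the drive. Next I'll map obstacle heights.

```bash
python3 - <<'E'
from h import *
H={}
for n in ['scene','side']:
    m=robot.camera_model(n); p,d=robot.capture(n)
    for i in range(0,480,2):
        for j in range(0,640,2):
            if d[i,j]>0:
                P=w(m,i,j,d[i,j])
                if .25<P[0]<.95 and -.6<P[1]<.55 and -.05<P[2]<.9:
                    k=(int((P[1]+.6)/.05),int((P[0]-.25)/.05)); H[k]=max(H.get(k,-9),P[2])
for a in range(22,-1,-1):
    print('%6.2f'%(-.6+.05*a), ' '.join('%4d'%(100*H[a,b]) if (a,b) in H else '   .' for b in range(14)))
print('x', [round(.25+.05*b,2) for b in range(14)])
E
```

```text
0.50    .    .    .    .    .    .    .    .    .    .    .    .    .    .
  0.45    .    .    0    0    0    0    0    0    0    0    0    0    0    0
  0.40    .    .    0    1    1    1    1    1    0   20   20    0    0    0
  0.35    .    .    0    1    1    1    1    3    3   20   20   19    0    0
  0.30    .    .    0    0    0    0    0    3    3   20   19    0    .    .
  0.25    .    .    0    0    6    6    6    1   11   23   54   53   11   11
  0.20    .    .    0    0    6    6    5    2   11   24   54   54   11   11
  0.15    .    .    0    0    0    0    0    2   11   23   54   54   12   11
  0.10    .    .    0    0    0    0    0    1   11   12   54   54   13    .
  0.05    .    .    0    0    0    0    0    0   11   12   54   54    .    .
  0.00    .    .    0    0    0    0    0    0   11   12   54   54   13    .
 -0.05    .    .    0    0    1    1    1    0   11   12   54   54   13    .
 -0.10    .    .    0    0    3    3    4    0   11   10   54   54    9    .
 -0.15    .    .    0    0    5    5    3    0    7    7   54   54    7    4
 -0.20    .    .    0    0    3    3    4    1    3    3    0    1    4    5
 -0.25    .    .    0    0    3    3    1    1    3    3   47   47   46   45
 -0.30    .    .    0    0    0    0    5   49   48   47   47   38   40   40
 -0.35    .    .    0    0    5    0    9   50   50   48   52   40   38    .
 -0.40    .    .    0    0    5    0   10   52   52   50   64   64   64    .
 -0.45    .    .    0    1    2    1   10   51   51   50   64   64   64   48
 -0.50    .    .    0    1    1    1    2    1   19   41   49   49   48   48
 -0.55   65    .    0    1    1    1    1    1    1   19   43   45   47   41
 -0.60   60    .    0    1    1    1    1    1    1    1    1   45   41   41
x [0.25, 0.3, 0.35, 0.4, 0.45, 0.5, 0.55, 0.6, 0.65, 0.7, 0.75, 0.8, 0.85, 0.9]
```

>>> {"api": "apply_moves", "payload": {
  "increments": [
    [1.5,4.5,0,0],
    [3,9,0,0],
    [4.5,13.5,0,0],
    [6,18,0,0],
    [7.5,22,0,0],
    [9.5,26,0,0],
    [12,30,0,0],
    [15,33,0,0],
    [18,36,0,0],
    [21,39,0,0],
    [23,40,0,0],
    [23,40,0,0]
  ],
  "jaw": 8.5,
  "newtons": 70
}}

```text
time: 2.5
ee_pos: [0.4645, -0.1524, 0.4046]
tool_rot: [0.98, 0.199, -0.0, 0.0]
wrist_force: [0.1, -1.0, -0.5]
opening: 0.0849
```

```bash
cat > look.py <<'E'
from h import *
import sys
f=sys.argv[1]; ts=sys.argv[2].split(',')
s=robot.sense(); print({k:np.round(s[k],3).tolist() for k in ['time','q','ee_pos','tool_rot','wrist_force','opening']})
m=robot.camera_model('wrist'); p,d=cap('wrist',f)
np.savez(f'pics/{f}.npz',d=d,T=m['cam_to_world'],p=p)
for t in ts:
    for x in robot.regions_of(t,'wrist')[:2]:
        a,b=np.nonzero(x['region']); k=d[a,b]>0; a=a[k];b=b[k]
        if len(a)==0: continue
        P=np.array([w(m,i,j,d[i,j]) for i,j in zip(a,b)])
        print(t,round(x['conf'],2),np.round(x['location']),len(a),np.round(np.median(P,0),4),P.min(0).round(4),P.max(0).round(4))
E
python3 look.py w1 shaft_seat,idler,pawl,drive_unit
```

```text
{'time': 2.5, 'q': [-0.317, 0.105, -0.308, 1.158, -0.0, 2.423], 'ee_pos': [0.464, -0.152, 0.405], 'tool_rot': [0.98, 0.199, -0.0, 0.0], 'wrist_force': [0.065, -1.018, -0.523], 'opening': 0.085}
shaft_seat 0.7 [145. 312.] 3957 [ 0.5081 -0.1273  0.029 ] [ 0.4763 -0.1596  0.0106] [ 0.5539 -0.0947  0.0552]
shaft_seat 0.32 [176. 362.] 385 [ 0.4975 -0.1757  0.0249] [ 0.4907 -0.2126 -0.001 ] [ 0.5033 -0.1605  0.0368]
idler 0.81 [148. 308.] 3931 [ 0.5078 -0.1275  0.0289] [ 0.4744 -0.1592  0.01  ] [ 0.5514 -0.0949  0.0552]
pawl 0.76 [177. 363.] 367 [ 0.4976 -0.1754  0.0248] [ 0.4914 -0.2037  0.01  ] [ 0.5033 -0.1605  0.0368]
pawl 0.47 [146. 312.] 4115 [ 0.5082 -0.1273  0.0275] [ 0.4736 -0.1604  0.01  ] [ 0.5518 -0.0949  0.0552]
drive_unit 0.88 [118. 314.] 29934 [ 0.5265 -0.1223  0.012 ] [ 0.4508 -0.2095 -0.0014] [ 0.5956 -0.0399  0.0552]
```

View pics/w1.png

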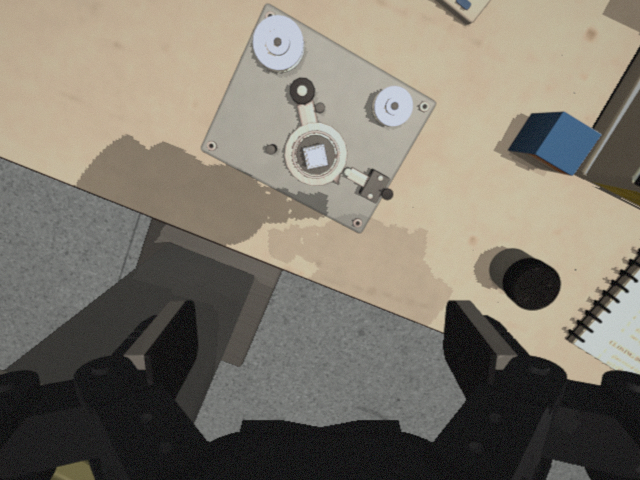

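The wrist view shows the shaft top at (316,155), the idler at (302,91), and the pawl at (370,185). Next I'll refine the axis and arm direction.

```bash
cat > shaft.py <<'E'
from h import *
import sys
z=np.load(f'pics/{sys.argv[1]}.npz'); d=z['d'];p=z['p']
m=dict(robot.camera_model('wrist')); m['cam_to_world']=z['T']
ii,jj=np.nonzero(d>0)
f=240/np.tan(np.radians(m['vertical_fov'])/2);T=z['T']
C=np.stack([(jj-m['cx'])/f,-(ii-m['cy'])/f,-np.ones(len(ii))],1)*d[ii,jj][:,None]
P=C@T[:3,:3].T+T[:3,3]
near=np.hypot(P[:,0]-.501,P[:,1]+.129)<.03
print('top z',np.percentile(P[near,2],[50,90,99]))
k=near&(P[:,2]>.050)&(P[:,2]<.065)
Q=P[k]; print('top',len(Q),Q.mean(0),cv2.minAreaRect(Q[:,:2].astype(np.float32)*1000), ii[k].mean(),jj[k].mean())
k=near&(P[:,2]>.028)&(P[:,2]<.036); Q=P[k]; print('shoulder',Q.shape,np.median(Q,0), cv2.minEnclosingCircle(Q[:,:2].astype(np.float32)))
k=(np.hypot(P[:,0]-.525,P[:,1]+.085)<.05)&(P[:,2]>.034)&(P[:,2]<.04)
# plate
k=(P[:,2]>.008)&(P[:,2]<.016)&(abs(P[:,0]-.52)<.09)&(abs(P[:,1]+.12)<.1)
Q=P[k][:,:2].astype(np.float32)*1000; r=cv2.minAreaRect(Q); print('plate',r,cv2.boxPoints(r).tolist())
for (a,b,zz) in [(155.5,315.5,.054),(91,302,.037),(43,279,.0),(105,394,0)]: print(wz(m,a,b,zz))
big=cv2.resize(p[60:220,220:430],None,fx=3.5,fy=3.5,interpolation=cv2.INTER_CUBIC); cv2.imwrite(f'pics/{sys.argv[1]}z.png',big[:,:,::-1])
E
python3 shaft.py w1
```

```text
top z [0.03109975 0.3255578  0.32724475]
top 361 [ 0.501692   -0.13301209  0.05279608] ((501.361083984375, -132.941162109375), (15.504120826721191, 15.012212753295898), 33.69485092163086) 156.21606648199446 315.40443213296396
shoulder (1068, 3) [ 0.50347639 -0.13228546  0.03109792] ((0.5002782344818115, -0.1258188784122467), 0.02683442458510399)
plate ((522.2840576171875, -124.95931243896484), (160.16038513183594, 130.1117706298828), 84.85041809082031) [[450.3030700683594, -198.87710571289062], [579.8897094726562, -210.55545043945312], [594.2650146484375, -51.04151916503906], [464.67840576171875, -39.36317443847656]]
[ 0.502312   -0.13284504  0.054     ]
[ 0.54187559 -0.10472343  0.037     ]
[ 0.57103069 -0.07043596  0.        ]
[ 0.56411052 -0.17919263  0.        ]
```

View pics/w1z.png

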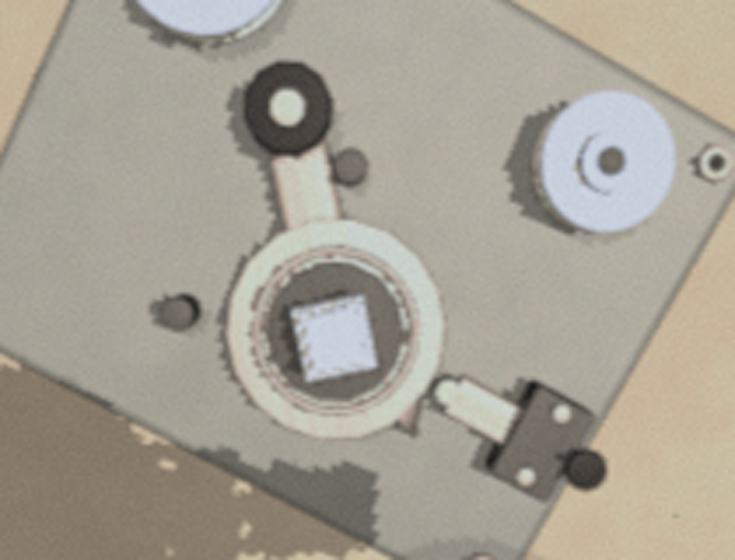

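The plate fit and the shaft top agree: the axis is at (0.5017,-0.133) and the arm yaw is about 0.61 rad. Now to the key.

>>> {"api": "apply_moves", "payload": {
  "increments": [
    [0,4,0,0.05],
    [0,8,0,0.1],
    [0,12,0,0.2],
    [0,16,0,0.3],
    [0,20,0,0.4],
    [0,24,0,0.5],
    [0,28,0,0.6],
    [0,32,0,0.6],
    [0,35,0,0.6],
    [0,37,0,0.6],
    [0,37,0,0.6]
  ]
}}

```text
time: 4.12
ee_pos: [0.4628, 0.2169, 0.4047]
tool_rot: [0.878, 0.479, -0.0, 0.0]
wrist_force: [-0.3, -0.0, 0.7]
opening: 0.0844
```

```bash
python3 look.py w2 key_center,screwdriver; python3 - <<'E'
from h import *
z=np.load('pics/w2.npz'); d=z['d'];T=z['T'];m=robot.camera_model('wrist')
ii,jj=np.nonzero(d>0); f=240/np.tan(np.radians(m['vertical_fov'])/2)
C=np.stack([(jj-m['cx'])/f,-(ii-m['cy'])/f,-np.ones(len(ii))],1)*d[ii,jj][:,None]
P=C@T[:3,:3].T+T[:3,3]
n=(abs(P[:,0]-.5)<.08)&(abs(P[:,1]-.255)<.08)
for lo,hi in [(.04,.07),(.0565,.07)]:
    k=n&(P[:,2]>lo)&(P[:,2]<hi); Q=P[k]; print(lo,len(Q),np.median(Q[:,2]),Q.mean(0)); r=cv2.minAreaRect(Q[:,:2].astype(np.float32)*1000); print(r,cv2.boxPoints(r).tolist())
k=n&(P[:,2]>.045)&(P[:,2]<.057);Q=P[k][:,:2];c=Q.mean(0);u,s,v=np.linalg.svd(Q-c);print('rod',c,np.arctan2(v[0,1],v[0,0]))
E
```

```text
{'time': 4.125, 'q': [0.438, 0.147, -0.259, 1.165, -0.0, 2.581], 'ee_pos': [0.463, 0.217, 0.405], 'tool_rot': [0.878, 0.479, -0.0, 0.0], 'wrist_force': [-0.251, -0.02, 0.66], 'opening': 0.084}
key_center 0.74 [131. 346.] 3146 [0.5102 0.2563 0.0587] [ 0.4585  0.2394 -0.002 ] [0.5575 0.2727 0.0615]
key_center 0.29 [472. 555.] 191 [ 0.5149 -0.1349  0.031 ] [ 0.5015 -0.1539  0.0233] [0.5241 0.1765 0.2929]
screwdriver 0.7 [113. 495.] 2012 [0.6261 0.203  0.0149] [ 0.6169  0.1088 -0.0022] [0.6398 0.2363 0.0194]
0.04 3132 0.0587440841740558 [0.51041194 0.25621255 0.05805564]
((509.76043701171875, 255.86016845703125), (89.7082748413086, 32.03845977783203), 2.9451704025268555) [[464.1424865722656, 269.5536193847656], [465.7886047363281, 237.55747985839844], [555.37841796875, 242.16671752929688], [553.7322998046875, 274.162841796875]]
0.0565 2417 0.059169405359758453 [0.50987449 0.25612301 0.05899614]
((509.71246337890625, 255.8468780517578), (89.61164855957031, 31.980459213256836), 3.1683905124664307) [[464.0913391113281, 269.3362121582031], [465.8589172363281, 237.40464782714844], [555.3336181640625, 242.3575439453125], [553.5660400390625, 274.28912353515625]]
rod [0.51252977 0.25639031] -3.08664770713439
```

View pics/w2.png

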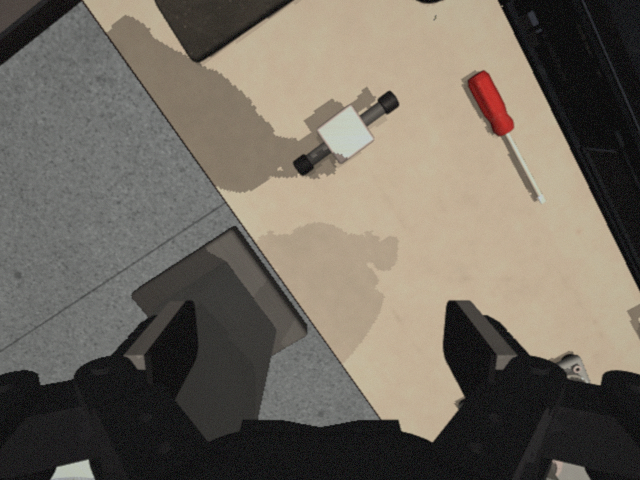

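The key is at (0.5097, 0.2559) with yaw about 0.054; in the picture it is at (345,132). The tool has to turn +2.196 rad to stay within joint range.

>>> {"api": "apply_moves", "payload": {
  "increments": [
    [0.5,0.5,0,0.18],
    [1,1,-1,0.36],
    [1.5,1.5,-2,0.54],
    [2,2,-3,0.72],
    [2.5,2.5,-4,0.9],
    [3,3,-5,1.08],
    [3.5,3.5,-6,1.26],
    [4,3.9,-7,1.44],
    [4.7,3.9,-8,1.62],
    [4.7,3.9,-9,1.8],
    [4.7,3.9,-10,1.98],
    [4.7,3.9,-10,2.16]
  ]
}}

```text
time: 5.78
ee_pos: [0.5097, 0.2532, 0.3038]
tool_rot: [-0.01, 1.0, -0.0, -0.0]
wrist_force: [0.8, 0.2, 0.3]
opening: 0.085
```

```bash
cat > st.py <<'E'
from h import *
s=robot.sense(); q=s['tool_rot']; print({k:np.round(s[k],4).tolist() for k in ['time','q','ee_pos','wrist_force','ft_torque','opening']},'yaw',2*np.arctan2(q[1],q[0]))
E
python3 st.py; python3 look.py w3 key_center; python3 - <<'E'
from h import *
z=np.load('pics/w3.npz'); d=z['d'];T=z['T'];m=robot.camera_model('wrist')
ii,jj=np.nonzero(d>0); f=240/np.tan(np.radians(m['vertical_fov'])/2)
C=np.stack([(jj-m['cx'])/f,-(ii-m['cy'])/f,-np.ones(len(ii))],1)*d[ii,jj][:,None]
P=C@T[:3,:3].T+T[:3,3]
n=(abs(P[:,0]-.51)<.06)&(abs(P[:,1]-.255)<.03)&(P[:,2]>.04)&(P[:,2]<.07)
Q=P[n];print(len(Q),cv2.minAreaRect(Q[:,:2].astype(np.float32)*1000))
E
```

```text
{'time': 5.775, 'q': [0.4612, 0.3161, -0.2807, 0.9749, -0.0006, 0.4414], 'ee_pos': [0.5097, 0.2532, 0.3038], 'wrist_force': [0.7611, 0.1747, 0.3418], 'ft_torque': [0.0074, 0.0344, 0.0057], 'opening': 0.085} yaw 3.16141293406596
{'time': 5.775, 'q': [0.461, 0.316, -0.281, 0.975, -0.001, 0.441], 'ee_pos': [0.51, 0.253, 0.304], 'tool_rot': [-0.01, 1.0, -0.0, -0.0], 'wrist_force': [0.761, 0.175, 0.342], 'opening': 0.085}
key_center 0.81 [244. 330.] 6244 [0.5043 0.2562 0.0585] [ 0.4644  0.2368 -0.0023] [0.5847 0.2795 0.0616]
5710 ((509.4249572753906, 256.34228515625), (89.98522186279297, 32.10598373413086), 3.580915689468384)
```

View pics/w3.png

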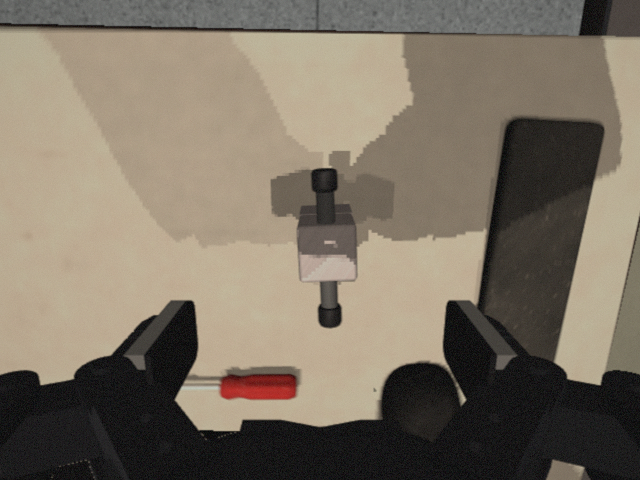

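The wrist view shows the key centred between the fingers at (328,243), confirming (0.5095, 0.256) and yaw 0.06. Descend and grip.

>>> {"api": "apply_moves", "payload": {
  "increments": [
    [0,0.3,-1,0.035],
    [0,0.3,-3,0.035],
    [0,0.3,-5,0.035],
    [0,0.3,-7,0.035],
    [0,0.3,-9,0.035],
    [0,0.3,-10.8,0.035],
    [0,0.3,-11.6,0.035],
    [0,0.3,-11.6,0.035],
    [0,0.3,-11.6,0.035]
  ]
}}

```text
time: 7.0
ee_pos: [0.5103, 0.2566, 0.1892]
tool_rot: [-0.025, 1.0, 0.0, 0.001]
wrist_force: [0.1, -0.2, 1.1]
opening: 0.0851
```

>>> {"api": "apply_moves", "payload": {
  "increments": [
    [0,0,0,0],
    [0,0,0,0],
    [0,0,0,0],
    [0,0,0,0],
    [0,0,0,0],
    [0,0,0,0]
  ],
  "jaw": 2.0,
  "newtons": 75
}}

```text
time: 7.75
ee_pos: [0.5106, 0.2568, 0.1897]
tool_rot: [-0.025, 1.0, 0.0, 0.001]
wrist_force: [0.4, -0.1, 5.8]
opening: 0.031
```

```bash
python3 st.py; python3 look.py w4 key_center
```

```text
{'time': 7.75, 'q': [0.4661, 0.4341, -0.4031, 0.7312, -0.0005, 0.417], 'ee_pos': [0.5106, 0.2568, 0.1897], 'wrist_force': [0.4043, -0.1406, 5.7518], 'ft_torque': [-0.0251, 0.0878, 0.0765], 'opening': 0.031} yaw 3.190692139486268
{'time': 7.75, 'q': [0.466, 0.434, -0.403, 0.731, -0.001, 0.417], 'ee_pos': [0.511, 0.257, 0.19], 'tool_rot': [-0.025, 1.0, 0.0, 0.001], 'wrist_force': [0.404, -0.141, 5.752], 'opening': 0.031}
key_center 0.61 [330. 321.] 20810 [0.4966 0.2553 0.0587] [ 0.4645  0.2335 -0.0017] [0.5705 0.2848 0.0913]
```

View pics/w4.png

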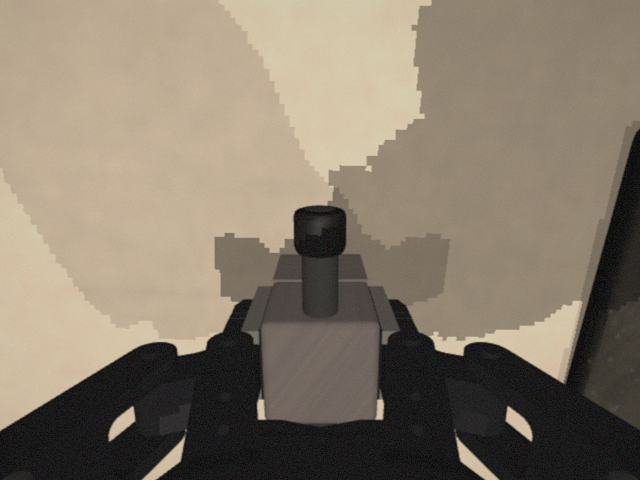

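```bash
cat > kc.py <<'E'
from h import *
import sys
z=np.load(f'pics/{sys.argv[1]}.npz'); d=z['d'];T=z['T'];m=robot.camera_model('wrist')
s=robot.sense(); q=s['tool_rot']; th=2*np.arctan2(q[1],q[0]); t=s['ee_pos']
f=240/np.tan(np.radians(m['vertical_fov'])/2)
out={}
for name,rows,cols in [('top',range(345,395),range(285,355)),('rod',range(270,310),range(316,325))]:
    P=np.array([w(dict(m,cam_to_world=T),i,j,d[i,j]) for i in rows for j in cols if d[i,j]>0]); print(name,np.median(P,0)-t)
# tool-frame coords: columns along centre
ex=np.array([np.cos(th),np.sin(th)])
for r in range(300,425,6):
    P=w(dict(m,cam_to_world=T),r,300,d[r,300])-t; print(r,round(P[:2]@ex*1000,1),round(P[2]*1000,1))
# column extents of the top's sides at row 370
E
python3 kc.py w4
```

```text
top [-0.00308766 -0.0009282  -0.13017229]
rod [-0.02504222 -0.00189121 -0.13331642]
300 17.1 -144.6
306 16.6 -141.3
312 16.8 -137.0
318 16.4 -134.1
324 16.7 -130.1
330 14.8 -130.5
336 12.8 -130.9
342 11.3 -130.3
348 9.8 -130.0
354 7.8 -130.3
360 6.0 -130.2
366 4.2 -130.1
372 3.2 -128.8
378 0.3 -130.4
384 -1.4 -130.2
390 -2.9 -129.6
396 -5.0 -129.9
402 -7.1 -130.2
408 -9.3 -130.5
414 -10.9 -130.0
420 -13.7 -131.0
```

Gripped, with the opening at 31 mm and the key about 0.8 mm along tool x. Lift and carry to above the shaft.

>>> {"api": "apply_moves", "payload": {
  "increments": [
    [0,0,2,0],
    [0,0,5,0],
    [0,-2,8,0.05],
    [-0.2,-7,8,0.15],
    [-0.4,-12,8,0.25],
    [-0.6,-17,8,0.35],
    [-0.8,-22,8,0.45],
    [-0.8,-27,8,0.55],
    [-0.8,-32,8,0.56],
    [-0.8,-36,8,0.56],
    [-0.8,-38.5,8,0.56],
    [-0.8,-38.9,8,0.56]
  ]
}}

```text
time: 9.35
ee_pos: [0.5021, -0.1335, 0.269]
tool_rot: [-0.299, 0.954, 0.001, 0.001]
wrist_force: [0.6, 1.0, -1.4]
opening: 0.0314
```

>>> {"api": "apply_moves", "payload": {
  "increments": [
    [0,0,0,0],
    [0,0,0,0]
  ]
}}

```text
time: 9.6
ee_pos: [0.5019, -0.1326, 0.2687]
tool_rot: [-0.299, 0.954, 0.001, 0.0]
wrist_force: [0.2, 0.5, -1.5]
opening: 0.0318
```

```bash
python3 st.py; python3 look.py w5 idler,pawl; python3 kc.py w5
```

```text
{'time': 9.6, 'q': [-0.2591, 0.2614, -0.4446, 0.8657, 0.0024, -0.8666], 'ee_pos': [0.5019, -0.1326, 0.2687], 'wrist_force': [0.1788, 0.5496, -1.5015], 'ft_torque': [0.0332, -0.0431, 0.0291], 'opening': 0.0318} yaw 3.7490901873196303
{'time': 9.6, 'q': [-0.259, 0.261, -0.445, 0.866, 0.002, -0.867], 'ee_pos': [0.502, -0.133, 0.269], 'tool_rot': [-0.299, 0.954, 0.001, 0.0], 'wrist_force': [0.179, 0.55, -1.501], 'opening': 0.032}
idler 0.62 [240. 292.] 1625 [ 0.4915 -0.148   0.0257] [ 0.4612 -0.1639  0.0095] [ 0.5215 -0.1043  0.1329]
pawl 0.72 [198. 258.] 1124 [ 0.4965 -0.1758  0.0248] [ 0.4904 -0.206  -0.0021] [ 0.5096 -0.1591  0.0371]
pawl 0.19 [238. 273.] 33833 [ 0.4923 -0.1632  0.0118] [ 0.4511 -0.2094 -0.0014] [ 0.5909 -0.0405  0.1365]
top [-0.00314977 -0.00192514 -0.13039262]
rod [-0.0212596 -0.0143094 -0.1335747]
300 17.4 -145.3
306 17.0 -141.9
312 17.5 -137.0
318 17.2 -133.9
324 16.8 -131.3
330 15.8 -129.8
336 13.9 -130.2
342 12.3 -129.9
348 10.1 -130.5
354 8.6 -130.1
360 6.3 -130.9
366 4.9 -130.2
372 3.2 -130.0
378 1.3 -130.0
384 -0.9 -130.6
390 -2.8 -130.6
396 -4.7 -130.5
402 -6.3 -130.1
408 -8.0 -129.8
414 -10.9 -131.0
420 -12.7 -130.8
```

View pics/w5.png

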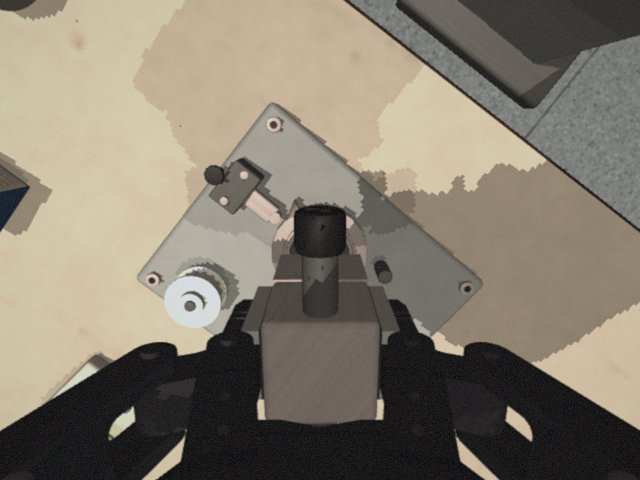

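The view shows the key hanging over the hub, with the block top at (320,370). Lower to just past the taper and check the force.

>>> {"api": "apply_moves", "payload": {
  "increments": [
    [0.05,0,-1,0],
    [0.05,0,-2,0],
    [0.05,0,-2.5,0],
    [0.05,0,-2.8,0],
    [0.05,0,-3.1,0],
    [0.05,0,-3.1,0]
  ]
}}

```text
time: 10.5
ee_pos: [0.5026, -0.1327, 0.2379]
tool_rot: [-0.299, 0.954, 0.001, 0.0]
wrist_force: [0.5, 1.3, -1.6]
opening: 0.0312
```

```bash
python3 st.py
```

```text
{'time': 10.5, 'q': [-0.2589, 0.2956, -0.4793, 0.7963, 0.0023, -0.8665], 'ee_pos': [0.5026, -0.1327, 0.2379], 'wrist_force': [0.4764, 1.2507, -1.6113], 'ft_torque': [0.0275, -0.0075, 0.0374], 'opening': 0.0312} yaw 3.7492456775516336
```

No contact force, so it's entering cleanly. Continue to the shoulder (TCP about 0.2217).

>>> {"api": "apply_moves", "payload": {
  "increments": [
    [0,0,-0.4,0],
    [0,0,-0.8,0],
    [0,0,-1.1,0],
    [0,0,-1.4,0],
    [0,0,-1.6,0],
    [0,0,-1.65,0],
    [0,0,-1.65,0]
  ]
}}

```text
time: 11.38
ee_pos: [0.5026, -0.1327, 0.2216]
tool_rot: [-0.299, 0.954, 0.001, 0.0]
wrist_force: [-1.5, 0.4, 2.9]
opening: 0.031
```

```bash
python3 st.py; python3 look.py w6 idler;  python3 kc.py w6 | head -3
```

```text
{'time': 11.375, 'q': [-0.2589, 0.3146, -0.4968, 0.7598, 0.0022, -0.8665], 'ee_pos': [0.5026, -0.1327, 0.2216], 'wrist_force': [-1.4543, 0.3915, 2.9208], 'ft_torque': [0.1165, 0.4457, 0.0427], 'opening': 0.031} yaw 3.7492502830032546
{'time': 11.375, 'q': [-0.259, 0.315, -0.497, 0.76, 0.002, -0.867], 'ee_pos': [0.503, -0.133, 0.222], 'tool_rot': [-0.299, 0.954, 0.001, 0.0], 'wrist_force': [-1.454, 0.392, 2.921], 'opening': 0.031}
idler 0.61 [254. 289.] 1811 [ 0.4879 -0.1515  0.0255] [ 0.4756 -0.1599  0.0105] [ 0.5156 -0.1126  0.0596]
top [-0.00287579 -0.00199778 -0.1301002 ]
rod [-0.02091087 -0.01447394 -0.13321948]
300 17.5 -144.5
```

View pics/w6.png

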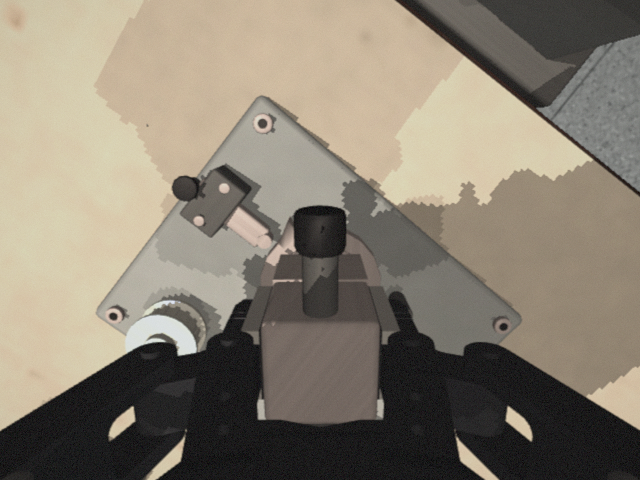

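Fz rose by about 4.5 N at exactly the expected home height, so the key is seated. Let it dwell, then turn counter-clockwise.

>>> {"api": "apply_moves", "payload": {
  "increments": [
    [0,0,-0.05,0],
    [0,0,-0.05,0],
    [0,0,-0.05,0],
    [0,0,-0.05,0.08],
    [-0.01,0,-0.05,0.16],
    [-0.02,0,-0.05,0.24],
    [-0.02,0.01,-0.05,0.32],
    [-0.03,0.02,-0.05,0.4],
    [-0.03,0.02,-0.05,0.4]
  ]
}}

```text
time: 12.6
ee_pos: [0.5026, -0.1325, 0.2216]
tool_rot: [-0.482, 0.876, 0.001, 0.001]
wrist_force: [-1.1, 0.5, 5.7]
opening: 0.0309
```

```bash
python3 st.py
```

```text
{'time': 12.6, 'q': [-0.2585, 0.3145, -0.497, 0.7594, 0.0024, -1.2655], 'ee_pos': [0.5026, -0.1325, 0.2216], 'wrist_force': [-1.0803, 0.4986, 5.7059], 'ft_torque': [0.2538, 0.2531, -0.2013], 'opening': 0.0309} yaw 4.14859100455924
```

>>> {"api": "apply_moves", "payload": {
  "increments": [
    [-0.01,0,0,0.08],
    [-0.02,0,0,0.16],
    [-0.03,0.01,0,0.24],
    [-0.04,0.01,0,0.32],
    [-0.05,0.02,0,0.4],
    [-0.06,0.02,0,0.48],
    [-0.06,0.02,0,0.54],
    [-0.06,0.02,0,0.54]
  ]
}}

```text
time: 13.6
ee_pos: [0.5025, -0.1324, 0.2216]
tool_rot: [-0.698, 0.716, 0.001, 0.001]
wrist_force: [1.3, 0.1, -0.6]
opening: 0.0313
```

```bash
python3 st.py; python3 look.py w7 idler,pawl,tensioner;  python3 kc.py w7 | head -3
```

```text
{'time': 13.6, 'q': [-0.2583, 0.3143, -0.4972, 0.7596, 0.0022, -1.8034], 'ee_pos': [0.5025, -0.1324, 0.2216], 'wrist_force': [1.2862, 0.0903, -0.5909], 'ft_torque': [0.0455, -0.2625, -0.2818], 'opening': 0.0313} yaw 4.686655579487523
{'time': 13.6, 'q': [-0.258, 0.314, -0.497, 0.76, 0.002, -1.803], 'ee_pos': [0.502, -0.132, 0.222], 'tool_rot': [-0.698, 0.716, 0.001, 0.001], 'wrist_force': [1.286, 0.09, -0.591], 'opening': 0.031}
idler 0.82 [253. 341.] 1795 [ 0.491  -0.147   0.0255] [ 0.4734 -0.1677  0.0103] [ 0.5292 -0.1281  0.0838]
pawl 0.92 [175. 329.] 1346 [ 0.4966 -0.1783  0.0251] [ 0.4906 -0.204   0.0224] [ 0.5031 -0.1667  0.0371]
tensioner 0.94 [253. 346.] 1544 [ 0.4896 -0.147   0.0255] [ 0.4759 -0.1679  0.0176] [ 0.5267 -0.1323  0.0838]
top [-0.00079032 -0.00301013 -0.13006437]
rod [-0.00148571 -0.02481393 -0.13326449]
300 16.6 -145.3
```

View pics/w7.png

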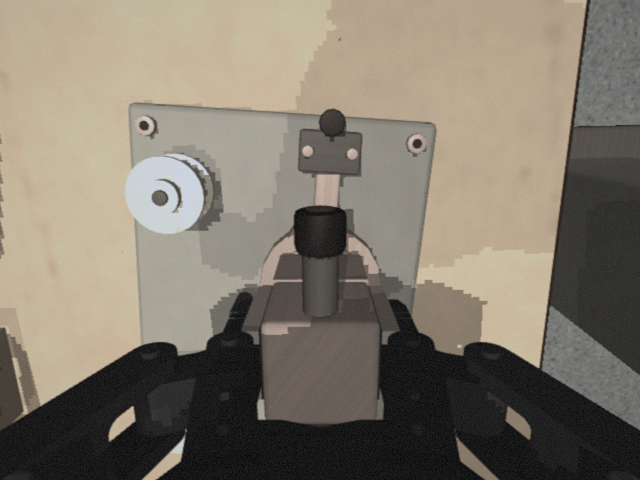

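Torque is -0.28 N·m, the spring level near the stop. Up to 0.13 rad of play remains, so turn on until the torque rises at the peg.

>>> {"api": "apply_moves", "payload": {
  "increments": [
    [0,0,-0.03,0.04],
    [0,0,-0.03,0.08],
    [0,0,-0.03,0.1],
    [0,0,-0.03,0.1]
  ]
}}

```text
time: 14.3
ee_pos: [0.5025, -0.1324, 0.2216]
tool_rot: [0.733, -0.68, -0.001, -0.001]
wrist_force: [-0.6, 0.9, 4.5]
opening: 0.0313
```

```bash
python3 st.py; python3 - <<'E'
from h import *
for n in ['side','scene']:
    m=robot.camera_model(n);p,d=robot.capture(n)
    a=(slice(225,325),slice(250,380)) if n=='side' else (slice(195,290),slice(300,430))
    cv2.imwrite(f'pics/{n}8.png',cv2.resize(p[a],None,fx=5,fy=5,interpolation=cv2.INTER_CUBIC)[:,:,::-1])
E
```

```text
{'time': 14.3, 'q': [-0.2583, 0.3143, -0.4972, 0.7596, 0.0021, -1.9035], 'ee_pos': [0.5025, -0.1324, 0.2216], 'wrist_force': [-0.6028, 0.8864, 4.5108], 'ft_torque': [0.1172, 0.1529, -0.2282], 'opening': 0.0313} yaw -1.4964480025244413
```

View pics/side8.png

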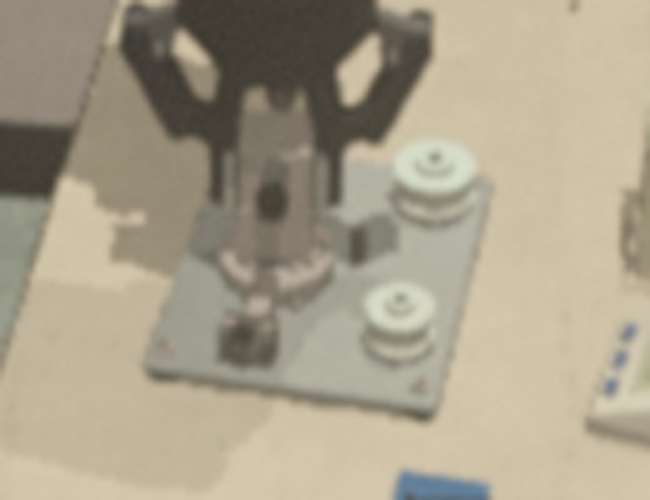

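View pics/scene8.png

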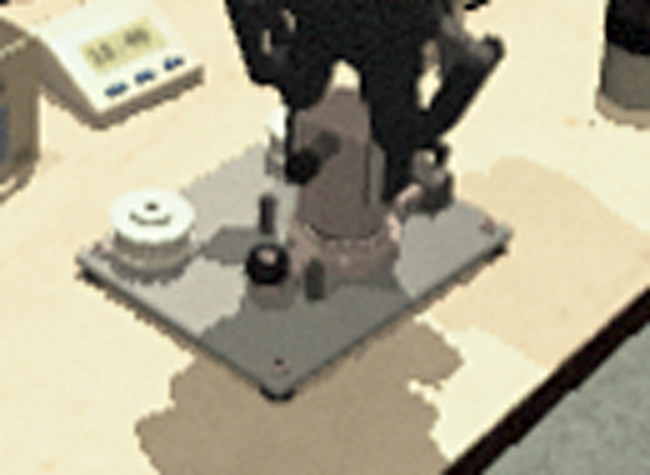

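The scene crop shows the idler at about (353,248) in full-picture pixels, swung close to the stop peg. Compute its angle.

```bash
cat > ang.py <<'E'
from h import *
m=robot.camera_model('scene');p,d=robot.capture('scene')
for (r,c) in [(246.5,353.3),(247.5,353.3),(248.5,353.3)]:
    P=wz(m,r,c,.037); print(P, np.arctan2(P[1]+.133,P[0]-.5017)-.61, np.hypot(P[1]+.133,P[0]-.5017))
# black pixels by depth near idler
f=240/np.tan(np.radians(m['vertical_fov'])/2)
Q=[]
for i in range(235,262):
    for j in range(338,372):
        if d[i,j]>0:
            P=w(m,i,j,d[i,j])
            rr=np.hypot(P[0]-.5017,P[1]+.133)
            if .030<P[2]<.045 and 0.035<rr<.065: Q.append([*P,p[i,j].max()])
Q=np.array(Q); print(len(Q),Q[:,:3].mean(0)); P=Q.mean(0);print(np.arctan2(P[1]+.133,P[0]-.5017)-.61,np.hypot(P[1]+.133,P[0]-.5017))
E
python3 ang.py; python3 st.py
```

```text
[ 0.50574269 -0.08111307  0.037     ] 0.8830399300206481 0.05204418257613802
[ 0.50358777 -0.07836209  0.037     ] 0.9262595119371936 0.05467051672464577
[ 0.50144237 -0.07562326  0.037     ] 0.9652864537158409 0.05737732302148516
70 [ 0.50579237 -0.08360857  0.03577057]
0.8781292957151859 0.04956068034391918
{'time': 14.45, 'q': [-0.2583, 0.3144, -0.4972, 0.7596, 0.0021, -1.9035], 'ee_pos': [0.5025, -0.1324, 0.2216], 'wrist_force': [-0.2718, 0.6271, 4.9099], 'ft_torque': [0.1169, 0.2376, -0.2829], 'opening': 0.0311} yaw -1.4964121080344885
```

The joint is at about 0.88, just short of the 0.95 peg. Turn a little more.

>>> {"api": "apply_moves", "payload": {
  "increments": [
    [0,0,0,0.03],
    [0,0,0,0.06],
    [0,0,0,0.08],
    [0,0,0,0.08],
    [0,0,0,0.08]
  ]
}}

```text
time: 15.08
ee_pos: [0.5025, -0.1324, 0.2216]
tool_rot: [0.759, -0.651, -0.001, -0.001]
wrist_force: [-0.7, 0.5, 3.8]
opening: 0.031
```

```bash
python3 st.py; python3 ang.py|tail -2
```

```text
{'time': 15.075, 'q': [-0.2583, 0.3144, -0.4971, 0.7598, 0.002, -1.9834], 'ee_pos': [0.5025, -0.1324, 0.2216], 'wrist_force': [-0.715, 0.5319, 3.8108], 'ft_torque': [0.0821, 0.1117, -0.2806], 'opening': 0.031} yaw -1.416513689872363
73 [ 0.50208712 -0.08474968  0.03537294]
0.9527732897685169 0.048251869745268273
```

>>> {"api": "apply_moves", "payload": {
  "increments": [
    [0,0,0,0.02],
    [0,0,0,0.04],
    [0,0,0,0.04]
  ]
}}

```text
time: 15.5
ee_pos: [0.5025, -0.1324, 0.2216]
tool_rot: [0.772, -0.635, -0.001, -0.001]
wrist_force: [-0.1, 0.5, 3.4]
opening: 0.0315
```

```bash
python3 st.py; python3 ang.py|tail -2;python3 look.py w9 pawl;  python3 kc.py w9 | head -1
```

```text
{'time': 15.5, 'q': [-0.2583, 0.3145, -0.497, 0.7599, 0.0021, -2.0234], 'ee_pos': [0.5025, -0.1324, 0.2216], 'wrist_force': [-0.0647, 0.518, 3.3935], 'ft_torque': [0.0963, 0.0906, -0.5244], 'opening': 0.0315} yaw -1.376513680480776
67 [ 0.50124357 -0.08347615  0.03627067]
0.9700125070344526 0.04952594994409086
{'time': 15.55, 'q': [-0.258, 0.314, -0.497, 0.76, 0.002, -2.023], 'ee_pos': [0.503, -0.132, 0.222], 'tool_rot': [0.772, -0.635, -0.001, -0.001], 'wrist_force': [-0.337, 0.694, 4.545], 'opening': 0.031}
top [-0.00030106 -0.00295021 -0.13004918]
```

View pics/w9.png

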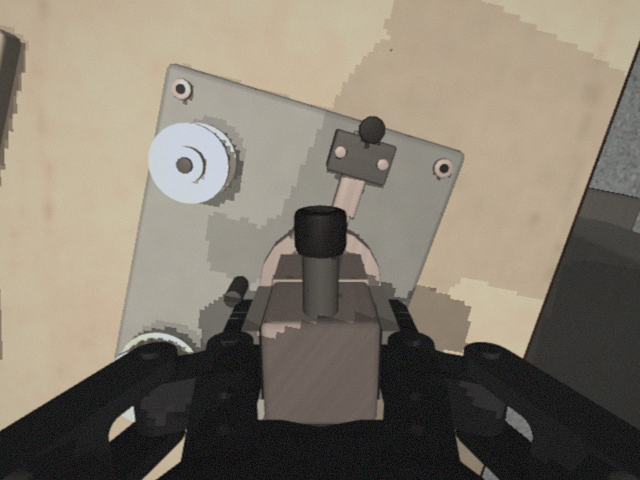

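The torque jumped from 0.28 to 0.52 N·m, so the arm is on the stop peg. The key is still home and upright, with its block top at (320,370). Handing in.

```bash
python3 -c "
from h import *
print(robot.close_job()); s=robot.sense(); print(s['time'],s['ft_torque'],s['opening'])"
```

```text
the job is handed in; nothing more can be done
None
the job is handed in; nothing more can be done
```

I gripped the key, lowered it onto the square shaft down to its shoulder, and turned it counter-clockwise until the tensioner arm met its stop peg. I handed the job in at about 15.6 s, still gripping the key; no verdict was reported.

- **Key on the shaft:** the key seated at the expected height with about 4.5 N of extra upward force. It stayed at that height and within about 1 mm of the axis to the end.
- **Arm at its stop:** the torque held near 0.28 N·m and then jumped to 0.52 N·m at the last step, which is the peg. The camera put the joint at about 0.95–0.97 rad.
- **Pawl:** I did not measure its travel. I inferred that it had sprung in from the joint angle, and nothing in the last picture contradicted it.
- **Grip and other items:** the fingers were closed on the key at 31 mm with the grip set to 75 N. I saw no contact with the other items, but did not measure their positions again at the end.

No check failed; the only disagreement was the joint reading slightly above the 0.95 rad stop, within camera error.

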